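# Load the inspection flap and hold it up at the index arm

## Task

Put the two loose clamp collars from the bench over the two empty spigots in the near row of the hinged inspection flap, so that all four collars lie seated in a neat two-by-two grid. Then take the flap's handle bar in the gripper, swing the flap up until it lies parallel to the index arm beside it, and finish while still holding it there, with all the collars on their spigots. Leave the index arm, the plain cap without a hole, the scraper and the oil can alone.

Things in the scene. Friction and masses are not known exactly. Their poses are not given: they have to be found in the camera images.
- stand: fixed tilting inspection stand on the bench; grey base 200 x 220 mm; origin on the bench under the centre of the base; its x axis points from the handle side (near the robot) to the hinge side, y to its left, z up. The flap's hinge axis is parallel to its y axis, 95 mm towards +x and 56 mm above the bench
- flap (a joint): angle of the flap (rad): 0 = level on its rests (at the start), grows to 1.4 as the handle side (-x) swings up about the far hinge. Steel plate 180 (x) x 230 (y) x 8 mm, 0.68 kg with its handle; level, its top is 60 mm above the bench. The hinge turns freely: the flap falls back to 0 unless held (about 3 to 5 N upward at the handle, loaded)
- index (a joint): angle of the index arm (rad), measured as for the flap about the same axis: the marked angle, 0.45 to 0.8. Dark steel arm 215 mm long, 14 mm wide, 6 mm thick, 162 mm to the right (-y) of the flap's centre line beside a thin curved steel rail; its stiff joint stays where it is set
- flap_hinge (a point): point on the hinge axis, at the middle of the flap's width; turns with the flap, axes as the stand's when the flap is level (x then points along the plate away from the handle)
- index_tip (a point): free end of the index arm, 215 mm from the hinge axis; axes turn with the arm (x along the arm towards the hinge)
- handle (a point): the flap's handle: a dark round steel bar, 10 mm thick and 130 mm long, along the stand's y axis; this point is the middle of the bar, 230 mm from the hinge axis and level with it when the flap is level (56 mm above the bench); the clear gap between the bar and the plate's edge is 40 mm. It turns with the flap; the bar may roll between the pads
- spigot_left (a point): near row, left spigot of the flap, empty at the start: a black stub 24 mm in diameter and 24 mm high with a tapered top (14 mm across; the taper is the last 7 mm). This point is on its axis, 10 mm above the plate, where the middle of a seated collar comes; 135 mm from the hinge, 55 mm to the left of the centre line. Turns with the flap
- spigot_right (a point): near row, right spigot, empty at the start: the same, 55 mm to the right of the centre line
- spigot_far_left (a point): far row, left spigot: the same, 55 mm from the hinge; collar ring_c sits on it from the start
- spigot_far_right (a point): far row, right spigot: the same; collar ring_d sits on it from the start
- ring_a: loose die-cast aluminium clamp collar, 52 mm outside and 36 mm inside diameter, 20 mm high, with one ear (12 mm wide, 14 mm high) that reaches 38 mm from the centre along its own +x; about 65 g; origin at the centre of its underside, z up along its bore; lies flat on the bench at the start
- ring_b: loose die-cast aluminium clamp collar, 52 mm outside and 36 mm inside diameter, 20 mm high, with one ear (12 mm wide, 14 mm high) that reaches 38 mm from the centre along its own +x; about 65 g; origin at the centre of its underside, z up along its bore; lies flat on the bench at the start
- ring_c: loose die-cast aluminium clamp collar, 52 mm outside and 36 mm inside diameter, 20 mm high, with one ear (12 mm wide, 14 mm high) that reaches 38 mm from the centre along its own +x; about 65 g; origin at the centre of its underside, z up along its bore; starts on the far left spigot
- ring_d: loose die-cast aluminium clamp collar, 52 mm outside and 36 mm inside diameter, 20 mm high, with one ear (12 mm wide, 14 mm high) that reaches 38 mm from the centre along its own +x; about 65 g; origin at the centre of its underside, z up along its bore; starts on the far right spigot
- ring_a_mid (a point): centre of ring_a, 10 mm above its underside
- ring_b_mid (a point): centre of ring_b, 10 mm above its underside
- ring_c_mid (a point): centre of ring_c, 10 mm above its underside
- ring_d_mid (a point): centre of ring_d, 10 mm above its underside
- cap: bystander: aluminium blanking cap, a solid disc without a hole or ear, 52 mm in diameter, 20 mm high, on the bench; origin under its centre
- scraper: bystander: hand scraper with a black handle, 170 mm long, lying on the bench
- oilcan: bystander: grey can, 52 mm in diameter, 110 mm high, standing on the bench; origin under its centre
Not all that is in view belongs to the job. What is shaped like the ring_b but brown is not meant. Leave any pink look-alike of the ring_c alone.

How it is judged:
By the outcome, as a careful person would: the job done as asked, in the order asked, and still so for the second after the job is handed in, while the arm keeps its last pose, push and grip.
It also fails if it takes over 72 s, if anything falls off the work surface, if the arm or the gripper's body presses on something with over 40 N, if the wrist force passes 120 N, or if a joint passes its speed limit or range.

## Robot

A 7-joint arm with a two-finger parallel gripper is mounted at the origin on the work surface. World frame = base frame: x ahead of the robot, y to its left, z up, the work surface at z = 0. Lengths are in m, angles in rad, forces in N, time in s.
With the tool pointing down it reaches from about 0.425 to 0.875 m from the base axis. Payload 4.7 kg.
Tool frame: the origin (TCP) lies midway between the tips of the shut fingers; the grasp point (between the pads) lies 19 mm behind it; z points along the fingers, y is the line along which they close (so a half turn about z gives the same grasp; the last joint's range is limited). The gripper opens to 87 mm and grips with 3 to 60 N. Pads are 19 mm wide; open, the fingers measure 117 mm over their backs; the gripper's body (75 mm by 190 mm) begins 51 mm behind the grasp point.
Start: joints at [1.216, 0.321, -0.07, 1.45, 0.023, 1.371, -0.057], TCP at [0.234, -0.606, 0.223] pointing down, gripper open.
Joint ranges: [-2.86, 2.86], [-0.3, 2.09], [-1.38, 1.24], [0.06, 2.45], [-1.56, 4.7], [0.09, 2.05], [-2.69, 2.69]. Speed limits (rad/s): [2.57, 2.57, 3.14, 3.14, 3.14, 3.14, 3.14].

## Interface

Orientations are given as a rotation vector (axis times angle).
In Python, from plant import read_state, viewer, workorder gives the robot as it stands.
- The arm moves only by the tool arm_command, never from a script. Its argument "plan" is a list of rows, each a list of 2 entries, a list of its own where there are three numbers: the shift along the tool's x, y, z in units of 25 mm (1.0 is 25 mm), then the turn, a rotation vector about the tool's x, y, z in units of 6 degrees (1.0 is 6 degrees). In form: [[[dx, dy, dz], [ax, ay, az]], ...]. A call has 1 to 8 rows; each row shifts and turns the commanded pose from where the row before left it, along the tool's axes as they then stand; what a row does not reach is not made up. A row lasts 1/10 s, in which the tool goes at most 50 mm and 8.59 degrees, less where a joint would pass 70% of its speed; a pose out of reach is approached as far as the arm can. A call is refused whole if a number of a shift passes 1 or a number of a turn 1, either way. A call with a gripper value outside its range is refused whole. "claw" is the opening, from 0 (shut) to 1 (fully open), set as the call begins (left out, the last holds). The fingers move at their own pace and stop on an object; "newtons" is the grip in N (left out, the last holds). Time passes only in rows, so rows that do not move let the fingers close. It gives the time, the measured TCP pose, the force, the opening and the grip force at its end, in the units of the state.
- read_state(): the state, without advancing time (a new reading comes with each control period).
- viewer.grab_frame(name): name is "scene" or "top" or "wrist"; returns a dict with "pixels" (420x560x3 uint8, blue, green, red), "depth" (420x560 float32, m along the optical axis (not along the pixel's ray), 0 where there is no reading), "intrinsics" (3x3 intrinsics, pixels), "k1" (the pictures are not rectified: a ray, as slopes to the right and down, at radius r is drawn at 1 + k1 r^2 times it, then the intrinsics apply), "R" (3x3) and "t" (3): a world point X has camera coordinates R X + t; the wrist camera has in their place "mount" (4x4, takes a point from camera to tool coordinates, whose origin is the TCP and whose axes are the flange's). Camera axes: x right, y down, z forward; pixel columns grow to the right and rows downward; lengths in m; the calibration is good to about 2 mm. A picture is of the moment at which its call begins: read the wrist's pose just before it.
- workorder.sign_off(): hands the job in; it is judged then, once.
The state is a dict: "clock": time; "joint_pos": joint angles; "qd": joint speeds; "tau": joint torques, N m; "ee_pos": TCP position; "eef_rot": TCP orientation; "force": force on the tool from outside, world axes, zero at the start; "ft_torque": the same for the moment, N m; "width": finger opening in m; "finger_force": force on a finger pad.
Only numpy, scipy, OpenCV 4.12 (cv2) and the standard library are available. Lean on these libraries where they do the work, as an engineer would, in place of code of your own. Each camera call takes 0.05 s, during which the arm holds its last target. There are 200 camera calls.

## Working session

There is one attempt and no reset: what is moved stays moved. The work goes in short steps, Python scripts to look and compute and a tool call to move; the robot and the scene stay as the last step left them, time stands still between calls to the robot, and variables do not carry over. Pictures are saved under pics/ and viewed, at most 10 in all, crops included, and the job is handed in when it is done.

Besides the shell and the picture viewer there is one more tool, called after "Call:" as name(argument=value, ...) on one line, values as JSON. arm_command: Moves the arm, as the interface text tells. Its arguments: {"type":"object","properties":{"plan":{"type":"array"},"claw":{"type":"number"},"newtons":{"type":"number"}},"required":["plan"]}

```bash
mkdir -p pics; cat > h.py <<'E'
import numpy as np, cv2
from scipy.spatial.transform import Rotation as Ro
from plant import read_state, viewer, workorder
def grab(n,save=None):
    s=read_state(); f=viewer.grab_frame(n)
    if n=="wrist":
        T=np.eye(4);T[:3,:3]=Ro.from_rotvec(s['eef_rot']).as_matrix();T[:3,3]=s['ee_pos']
        M=T@np.array(f['mount']); f['R']=M[:3,:3].T; f['t']=-f['R']@M[:3,3]
    f={k:np.array(v) if not np.isscalar(v) else v for k,v in f.items()}
    if save: cv2.imwrite(save,f['pixels']); np.savez(save[:-3]+'npz',**f)
    return f
def ray(f,u,v):
    K=f['intrinsics'];k=float(f['k1'])
    d=np.array([(u-K[0,2])/K[0,0],(v-K[1,2])/K[1,1]]);p=d.copy()
    for _ in range(20): p=d/(1+k*(p@p))
    return np.array([p[0],p[1],1.])
def onz(f,u,v,z):
    r=f['R'].T@ray(f,u,v); c=-f['R'].T@f['t']; return c+r*(z-c[2])/r[2]
def dep(f,u,v):
    z=float(f['depth'][int(round(v)),int(round(u))]); return f['R'].T@(ray(f,u,v)*z-f['t'])
def proj(f,X):
    c=f['R']@np.array(X)+f['t'];p=c[:2]/c[2];p=p*(1+float(f['k1'])*(p@p));K=f['intrinsics'];return K[0,0]*p[0]+K[0,2],K[1,1]*p[1]+K[1,2]
def cloud(f):
    H,W=f['depth'].shape;K=f['intrinsics'];v,u=np.mgrid[:H,:W]
    d=np.stack([(u-K[0,2])/K[0,0],(v-K[1,2])/K[1,1]],-1);p=d.copy()
    for _ in range(20): p=d/(1+float(f['k1'])*(p**2).sum(-1,keepdims=True))
    z=f['depth'][...,None];c=np.concatenate([p*z,z],-1)
    return (c-f['t'])@f['R']
def load(n): return {k:v for k,v in np.load(n).items()}
E
python3 - <<'E'
from h import *
print(read_state())
for n in("top","scene"):
    f=grab(n,f"pics/{n}0.png");print(f['intrinsics'],f['k1'],-f['R'].T@f['t'],f['R'])
E
```

```text
{'clock': 0.0, 'joint_pos': array([ 1.21607186,  0.32182831, -0.07011233,  1.4516879 ,  0.02258148,
        1.37075689, -0.05685335]), 'qd': array([ 0.0001246 ,  0.00151684,  0.00163849, -0.00030044, -0.00022878,
       -0.00107655,  0.00014238]), 'tau': array([ 5.02724124e-04, -4.91292429e+01, -4.03718837e-01, -3.12524736e+01,
       -6.39852695e-02,  4.38840862e-02,  1.73047692e-04]), 'ee_pos': array([ 0.2341164 , -0.60578756,  0.22145177]), 'eef_rot': array([-3.08647994e+00, -5.75885592e-01,  6.52610121e-04]), 'force': array([-0.7022156 , -0.27724816, -0.38877122]), 'ft_torque': array([-0.00878694, -0.04703841, -0.00886417]), 'finger_force': 0.0, 'width': 0.0869757874196012}
[[543.10749022   0.         281.5215197 ]
 [  0.         543.10749022 223.42644075]
 [  0.           0.           1.        ]] -0.02989940124152755 [0.47496993 0.05431802 1.61783766] [[ 2.04427506e-02 -9.99790115e-01  1.34883299e-03]
 [-9.96361307e-01 -2.04842564e-02 -8.27317422e-02]
 [ 8.27420079e-02  3.47339380e-04 -9.96570941e-01]]
[[516.03517119   0.         284.87129173]
 [  0.         516.03517119 210.88625282]
 [  0.           0.           1.        ]] -0.0031883240232245236 [1.33688448 0.62998574 0.98487315] [[-0.6474039   0.76194669  0.01747657]
 [ 0.53156599  0.46785136 -0.70608264]
 [-0.54617377 -0.44783071 -0.70791374]]
```

View pics/top0.png

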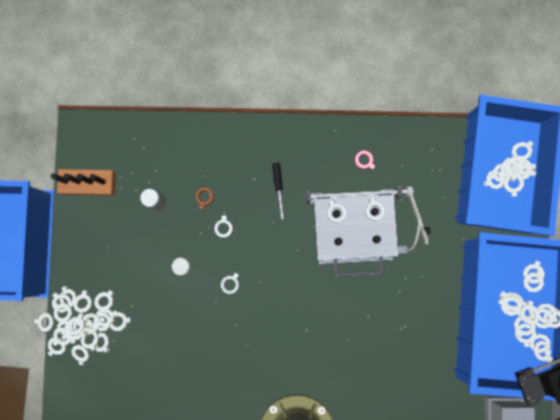

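View pics/scene0.png

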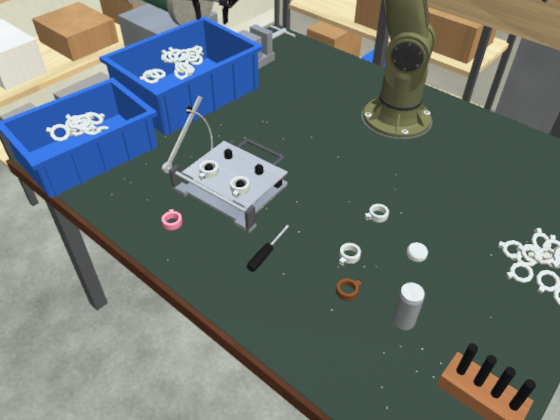

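```bash
python3 - <<'E'
from h import *
f=load('pics/top0.npz')
a=cv2.resize(f['pixels'][180:300,170:300],None,fx=4,fy=4,interpolation=cv2.INTER_CUBIC)
b=cv2.resize(f['pixels'][180:300,300:440],None,fx=4,fy=4,interpolation=cv2.INTER_CUBIC)[:,:270*2]
b=cv2.resize(f['pixels'][180:300,300:440],None,fx=2,fy=2,interpolation=cv2.INTER_CUBIC)
c=np.zeros((480,800,3),np.uint8);c[:480,:520]=a;c[:240,520:800]=b
s=load('pics/scene0.npz')
d=cv2.resize(s['pixels'][90:210,160:300],None,fx=2,fy=2,interpolation=cv2.INTER_CUBIC);c[240:,520:]=d
cv2.imwrite('pics/c1.png',c)
for n,u,v,z in[('r1',223,228,.02),('r2',229.5,285,.02),('sfl',337,213,.08),('sfr',375,211.5,.08),('snl',338.5,241.5,.084),('snr',376.5,239.5,.084),('h1',337,276,.06),('h2',381,273,.06)]:
    print(n,onz(f,u,v,z).round(4),dep(f,u,v).round(4))
# handle & arm from clouds
C=cloud(s)
for u,v in[(167,167),(180,140),(190,118),(198,98)]: print(dep(s,u,v).round(4))
E
```

```text
r1 [0.5905 0.2272 0.02  ] [ 0.5922  0.2297 -0.0027]
r2 [0.4237 0.2034 0.02  ] [ 0.423   0.2057 -0.0048]
sfl [ 0.6357 -0.1025  0.08  ] [ 0.6354 -0.1021  0.0831]
sfr [ 0.6422 -0.2108  0.08  ] [ 0.642  -0.2104  0.0823]
snl [ 0.5544 -0.1073  0.084 ] [ 0.5545 -0.1075  0.0822]
snr [ 0.5622 -0.2148  0.084 ] [ 0.5621 -0.2145  0.0861]
h1 [ 0.4569 -0.1067  0.06  ] [ 0.4568 -0.1069  0.0579]
h2 [ 0.4679 -0.2326  0.06  ] [ 0.4679 -0.2327  0.0592]
[ 0.7115 -0.3031  0.0657]
[ 0.647  -0.3137  0.1155]
[ 0.5997 -0.3178  0.1614]
[ 0.5593 -0.3232  0.2033]
```

View pics/c1.png

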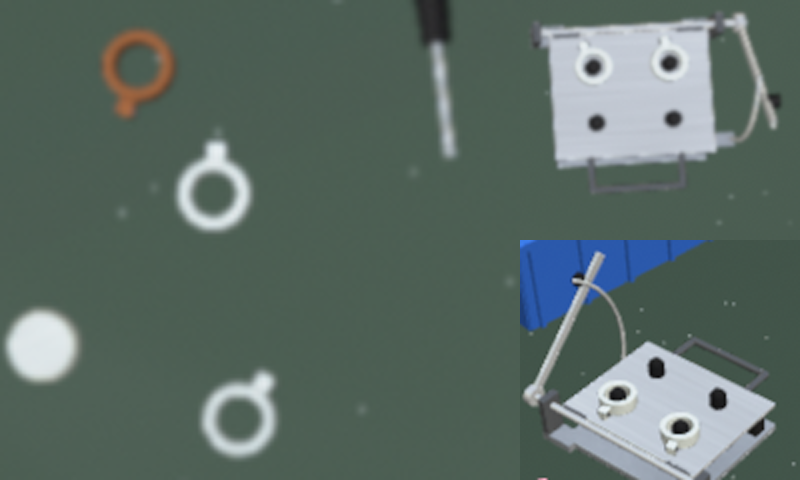

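The isolated aluminium rings, each with a hole and an ear, are at top px (223,228), ear up, and (230,285), ear up-right. These are the loose collars. The others don't match: brown (204,197), pink (364,159), the disc without a hole (180,267), the oil can (149,198) and the heap and bin rings. The empty spigots are at (338,241) and (376,239). The index arm runs from (410,190) to (427,240).

```bash
python3 - <<'E'
from h import *
f=load('pics/top0.npz');s=load('pics/scene0.npz')
g=f['pixels'].min(2)
for (u,v) in[(223,228),(230,285)]:
    w=(g[v-18:v+18,u-18:u+18]>150).astype(np.uint8)
    cs,_=cv2.findContours(w,cv2.RETR_CCOMP,cv2.CHAIN_APPROX_NONE)
    for c in cs:
        if len(c)>8:
            m=cv2.moments(c);e=np.array([m['m10'],m['m01']])/m['m00']+[u-18,v-18];print('cont',len(c),m['m00'],e,onz(f,*e,.02).round(4))
# stand axes
P=[onz(f,337,213,.082),onz(f,375,211.5,.082),onz(f,338.5,241.5,.084),onz(f,376.5,239.5,.084)]
Cs=cloud(s);Ct=cloud(f)
c0=np.mean(P,0)
for yaw in[.06]:
  R=Ro.from_euler('z',yaw).as_matrix();h=c0+R@[.095,0,0];h[2]=0.056;print('hinge',h)
  for n,C in(('s',Cs),('t',Ct)):
    L=(C.reshape(-1,3)-h)@R
    m=(abs(L[:,1]+.162)<.012)&(L[:,0]<-.02)&(L[:,0]>-.25)&(L[:,2]>.02)&(L[:,2]<.25)
    q=L[m];r=np.hypot(q[:,0],q[:,2]);a=np.arctan2(q[:,2],-q[:,0]);print(n,m.sum())
    for lo in np.arange(.04,.22,.03):
        k=(r>lo)&(r<lo+.03)
        if k.any():print(lo.round(2),k.sum(),np.median(a[k]).round(3),(np.median(r[k]*np.sin(a[k]-.785))).round(4),np.median(q[k,1]).round(4))
    # plate check yaw from handle / plate height
    m=(abs(L[:,0]+.228)<.02)&(abs(L[:,1])<.06)&(abs(L[:,2])<.02);
    if m.sum()>5:print('handle',m.sum(),np.median(L[m],0).round(4),np.polyfit(L[m][:,1],L[m][:,0],1).round(4))
E
```

```text
cont 53 240.5 [223.02009702 227.22938323] [0.5928 0.2272 0.02  ]
cont 34 115.0 [222.88985507 228.        ] [0.5905 0.2276 0.02  ]
cont 55 244.5 [229.76891616 283.82072256] [0.4272 0.2027 0.02  ]
cont 35 124.5 [229.30655957 284.34672021] [0.4256 0.204  0.02  ]
hinge [ 0.69334025 -0.15300379  0.056     ]
s 335
0.04 52 0.898 0.0064 -0.1604
0.07 49 0.857 0.0058 -0.1593
0.1 53 0.832 0.0058 -0.1598
0.13 54 0.81 0.0035 -0.1599
0.16 75 0.794 0.0017 -0.1594
0.19 43 0.791 0.0013 -0.161
handle 125 [-0.2249  0.002   0.0046] [-0.0086 -0.2254]
t 215
0.04 25 0.888 0.0064 -0.1596
0.07 25 0.849 0.0053 -0.16
0.1 24 0.833 0.0056 -0.1601
0.13 17 0.816 0.0046 -0.1615
0.16 88 0.797 0.0022 -0.1604
0.19 28 0.797 0.0024 -0.1615
handle 148 [-0.2284  0.0006  0.0039] [ 0.0035 -0.2281]
```

Call:
arm_command(plan=[[[0,0,-0.5],[0,0,-1]],[[0,0,-0.5],[0,0,-1]],[[0,0,-0.5],[0,0,-1]],[[0,0,-0.5],[0,0,-1]],[[0,0,-0.5],[0,0,-1]],[[0,0,-0.5],[0,0,-1]],[[0,0,-0.5],[0,0,-1]],[[0,0,-0.5],[0,0,-1]]], claw=1)

```text
clock: 0.9
ee_pos: [0.2342, -0.6061, 0.3224]
eef_rot: [-2.582, -1.787, -0.0]
force: [-0.5, 0.4, 0.6]
width: 0.0868
finger_force: 0.0
```

```bash
cat >> h.py <<'E'
def plan(wps,step=.024,dec=2):
    """wps: (x,y,z,yaw) tool-down targets; prints rows, error-feedback rounding"""
    s=read_state();p=np.array(s['ee_pos']);R=Ro.from_rotvec(s['eef_rot']);rows=[]
    for x,y,z,w in wps:
        G=Ro.from_euler('z',w)*Ro.from_euler('x',np.pi);t=np.array([x,y,z])
        n=max(int(np.ceil(np.linalg.norm(t-p)/step)),int(np.ceil((R.inv()*G).magnitude()/np.radians(6))),1)
        for i in range(n,0,-1):
            d=np.round(R.inv().apply(t-p)/i/.025,dec);a=np.round((R.inv()*G).as_rotvec()/i/np.radians(6),dec)
            d=np.clip(d,-1,1)+0;a=np.clip(a,-1,1)+0
            rows.append([d.tolist(),a.tolist()]);p=p+R.apply(d*.025);R=R*Ro.from_rotvec(a*np.radians(6))
    for i in range(0,len(rows),8):print(str(rows[i:i+8]).replace('0.0,','0,').replace('0.0]','0]'))
    print(len(rows),p.round(4))
E
python3 - <<'E'
from h import *
plan([(.45,-.35,.32,2.5),(.44,0,.25,2.5),(.4256,.204,.12,2.5)])
E
```

```text
[[[0.9, 0.32, 0.01], [0, 0, -0.88]], [[0.87, 0.4, 0.01], [0, 0, -0.88]], [[0.83, 0.48, 0.01], [0, 0, -0.88]], [[0.78, 0.55, 0.01], [0, 0, -0.88]], [[0.73, 0.62, 0.01], [0, 0, -0.88]], [[0.67, 0.69, 0.01], [0, 0, -0.88]], [[0.6, 0.75, 0.01], [0, 0, -0.88]], [[0.53, 0.8, 0], [0, 0, -0.88]]]
[[[0.45, 0.84, 0.01], [0, 0, -0.88]], [[0.37, 0.88, 0], [0, 0, -0.88]], [[0.29, 0.91, 0.01], [0, 0, -0.88]], [[0.21, 0.93, 0], [0, 0, -0.88]], [[0.12, 0.95, 0.01], [0, 0, -0.88]], [[0.02, 0.96, 0], [0, -0.01, -0.87]], [[0.58, 0.73, 0.19], [0, 0, 0]], [[0.58, 0.73, 0.19], [0, 0, 0]]]
[[[0.58, 0.73, 0.19], [0, 0, 0]], [[0.58, 0.73, 0.19], [0, 0, 0]], [[0.58, 0.73, 0.19], [0, 0, 0]], [[0.58, 0.73, 0.19], [0, 0, 0]], [[0.58, 0.73, 0.19], [0, 0, 0]], [[0.58, 0.73, 0.18], [0, 0, 0]], [[0.58, 0.73, 0.19], [0, 0, 0]], [[0.58, 0.73, 0.18], [0, 0, 0]]]
[[[0.58, 0.73, 0.19], [0, 0, 0]], [[0.58, 0.74, 0.18], [0, 0, 0]], [[0.58, 0.73, 0.19], [0, 0, 0]], [[0.58, 0.74, 0.18], [0, 0, 0]], [[0.58, 0.73, 0.19], [0, 0, 0]], [[0.49, 0.56, 0.47], [0, 0, 0]], [[0.49, 0.56, 0.47], [0, 0, 0]], [[0.49, 0.56, 0.47], [0, 0, 0]]]
[[[0.49, 0.56, 0.47], [0, 0, 0]], [[0.48, 0.56, 0.47], [0, 0, 0]], [[0.49, 0.57, 0.47], [0, 0, 0]], [[0.48, 0.56, 0.48], [0, 0, 0]], [[0.49, 0.57, 0.47], [0, 0, 0]], [[0.48, 0.56, 0.48], [0, 0, 0]], [[0.49, 0.57, 0.47], [0, 0, 0]], [[0.48, 0.56, 0.48], [0, 0, 0]]]
40 [0.4256 0.204  0.12  ]
```

Call:
arm_command(plan=[[[0.9,0.3,0],[0,0,-0.9]],[[0.9,0.4,0],[0,0,-0.9]],[[0.8,0.5,0],[0,0,-0.9]],[[0.8,0.55,0],[0,0,-0.9]],[[0.7,0.6,0],[0,0,-0.9]],[[0.7,0.7,0],[0,0,-0.9]],[[0.6,0.75,0],[0,0,-0.9]],[[0.5,0.8,0],[0,0,-0.9]]])

```text
clock: 1.7
ee_pos: [0.3577, -0.4584, 0.3221]
eef_rot: [-1.744, -2.612, -0.0]
force: [-0.3, 0.1, 0.4]
width: 0.0869
finger_force: 0.0
```

Call:
arm_command(plan=[[[0.45,0.85,0],[0,0,-0.9]],[[0.4,0.9,0],[0,0,-0.9]],[[0.3,0.9,0],[0,0,-0.9]],[[0.2,0.9,0],[0,0,-0.9]],[[0.1,0.95,0],[0,0,-0.9]],[[0,0.95,0],[0,0,-0.6]],[[0.6,0.75,0.2],[0,0,0]],[[0.6,0.75,0.2],[0,0,0]]])

```text
clock: 2.5
ee_pos: [0.4473, -0.2994, 0.312]
eef_rot: [-0.997, -2.979, -0.001]
force: [-0.1, 0.7, 1.1]
width: 0.0873
finger_force: 0.0
```

Call:
arm_command(plan=[[[0.6,0.75,0.2],[0,0,0]],[[0.6,0.75,0.2],[0,0,0]],[[0.6,0.75,0.2],[0,0,0]],[[0.6,0.75,0.2],[0,0,0]],[[0.6,0.75,0.2],[0,0,0]],[[0.6,0.75,0.2],[0,0,0]],[[0.6,0.75,0.2],[0,0,0]],[[0.6,0.75,0.2],[0,0,0]]])

```text
clock: 3.3
ee_pos: [0.4412, -0.1074, 0.2721]
eef_rot: [-0.998, -2.978, 0.0]
force: [1.5, 0.1, 0.2]
width: 0.087
finger_force: 0.0
```

Call:
arm_command(plan=[[[0.55,0.7,0.2],[0,0,0]],[[0.55,0.7,0.2],[0,0,0]],[[0.55,0.7,0.2],[0,0,0]],[[0.55,0.7,0.2],[0,0,0]],[[0.5,0.6,0.5],[0,0,0]],[[0.5,0.6,0.5],[0,0,0]],[[0.5,0.6,0.5],[0,0,0]],[[0.5,0.6,0.5],[0,0,0]]])

```text
clock: 4.1
ee_pos: [0.4357, 0.0593, 0.202]
eef_rot: [0.998, 2.979, -0.001]
force: [-0.4, 0.1, 0.6]
width: 0.0867
finger_force: 0.0
```

```bash
python3 - <<'E'
from h import *
print(read_state()['ee_pos'],read_state()['joint_pos'].round(2))
f=grab('wrist','pics/w1.png')
print(proj(f,[.4256,.204,.02]))
plan([(.4256,.204,.10,2.5)])
E
```

```text
[0.43565447 0.05932921 0.20196609] [ 0.78 -0.14 -0.89  1.94 -0.11  1.29  0.85]
(np.float64(391.67082155474606), np.float64(95.6551435530617))
[[[0.45, 0.54, 0.5], [0, 0, 0]], [[0.46, 0.54, 0.5], [0, 0, 0]], [[0.45, 0.54, 0.5], [0, -0.01, 0]], [[0.46, 0.54, 0.5], [0, 0, 0]], [[0.46, 0.54, 0.5], [0, -0.01, 0]], [[0.45, 0.54, 0.51], [0, 0, 0]], [[0.46, 0.54, 0.5], [0, -0.01, 0]], [[0.45, 0.53, 0.51], [0, 0, -0.01]]]
8 [0.4257 0.2039 0.0999]
```

View pics/w1.png

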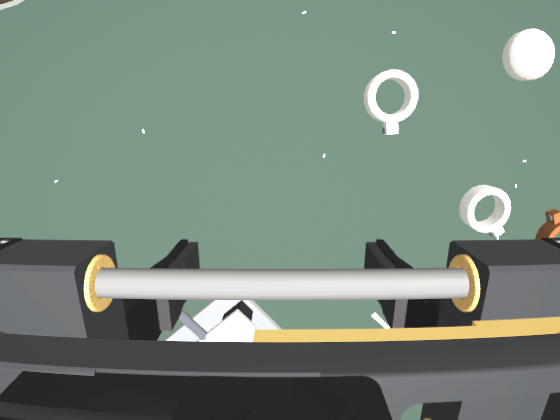

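The wrist view shows the collar at (391,97), where the map predicted (392,96). Its ear points straight down the image, so it lines up with tool x. The second collar is at (485,209). Moving in to grasp.

Call:
arm_command(plan=[[[0.45,0.54,0.5],[0,0,0]],[[0.46,0.54,0.5],[0,0,0]],[[0.45,0.54,0.5],[0,0,0]],[[0.46,0.54,0.5],[0,0,0]],[[0.46,0.54,0.5],[0,0,0]],[[0.45,0.54,0.5],[0,0,0]],[[0.46,0.54,0.5],[0,0,0]],[[0.45,0.53,0.5],[0,0,0]]])

```text
clock: 4.95
ee_pos: [0.4284, 0.1995, 0.1021]
eef_rot: [0.999, 2.978, -0.0]
force: [-0.5, -1.8, 0.2]
width: 0.0872
finger_force: 0.0
```

Call:
arm_command(plan=[[[0,0,0.6],[0,0,0]],[[0,0,0.6],[0,0,0]],[[0,0,0.6],[0,0,0]],[[0,0,0.6],[0,0,0]],[[0,0,0.6],[0,0,0]],[[0,0,0.4],[0,0,0]],[[0,0,0],[0,0,0]]])

```text
clock: 5.65
ee_pos: [0.4272, 0.1986, 0.0164]
eef_rot: [-0.998, -2.976, 0.002]
force: [0.5, -1.4, 0.4]
width: 0.0871
finger_force: 0.0
```

```bash
python3 - <<'E'
from h import *
s=read_state();print(s['joint_pos'].round(2),s['ee_pos'],s['force'])
f=load('pics/w1.npz')
for p in[(391,97),(485.5,209)]:print(onz(f,*p,.02))
plan([(.4256,.204,.004,2.5)])
E
```

```text
[ 0.45  0.32 -1.03  2.07  0.34  0.93  0.16] [0.42724864 0.19857402 0.01639991] [ 0.54579672 -1.43987999  0.44021531]
[0.42628038 0.20274008 0.02      ]
[0.58741567 0.22514979 0.02      ]
[[[0.18, 0.13, 0.5], [-0.02, -0.02, -0.05]]]
1 [0.4256 0.2039 0.0039]
```

Call:
arm_command(plan=[[[0.1,0.1,0.25],[0,0,0]],[[0.05,0,0.2],[0,0,0]],[[0,0,0],[0,0,0]]])

```text
clock: 5.95
ee_pos: [0.4264, 0.2034, 0.006]
eef_rot: [-0.998, -2.979, 0.001]
force: [0.1, -0.0, -0.5]
width: 0.0871
finger_force: 0.0
```

Call:
arm_command(plan=[[[0,0,0],[0,0,0]],[[0,0,0],[0,0,0]],[[0,0,0],[0,0,0]],[[0,0,0],[0,0,0]],[[0,0,0],[0,0,0]],[[0,0,0],[0,0,0]]], claw=0, newtons=20)

```text
clock: 6.55
ee_pos: [0.4269, 0.2033, 0.0064]
eef_rot: [0.999, 2.978, 0.0]
force: [-0.5, -0.1, 0.7]
width: 0.0516
finger_force: 20.0
```

Call:
arm_command(plan=[[[0,0,-0.3],[0,0,0]],[[0,0,-0.8],[0,0,0]],[[0,0,-0.8],[0,0,0]],[[0,0,-0.8],[0,0,0]],[[0,0,-0.8],[0,0,0]],[[0,0,-0.8],[0,0,0]],[[0,0,-0.5],[0,0,0]],[[0,0,0],[0,0,0]]])

```text
clock: 7.35
ee_pos: [0.428, 0.2036, 0.1279]
eef_rot: [0.998, 2.975, 0.001]
force: [0.0, 0.0, -1.1]
width: 0.0512
finger_force: 20.0
```

```bash
python3 - <<'E'
from h import *
s=read_state();print(s['joint_pos'].round(2),s['ee_pos'],s['force'])
plan([(.53,-.03,.17,3.2),(.555,-.108,.14,3.2)])
f=load('pics/top0.npz')
print([onz(f,*p,.084) for p in((338.5,241.5),(376.5,239.5))])
E
```

```text
[ 0.61  0.11 -1.14  1.97  0.11  1.13  0.34] [0.42796064 0.20361557 0.12788402] [ 0.02394019  0.00387958 -1.0946216 ]
[[[-0.81, -0.45, -0.15], [0, 0, -0.61]], [[-0.78, -0.5, -0.15], [0, 0, -0.61]], [[-0.74, -0.55, -0.15], [0, 0, -0.61]], [[-0.71, -0.6, -0.15], [0, 0, -0.61]], [[-0.67, -0.64, -0.15], [0, 0, -0.61]], [[-0.62, -0.69, -0.15], [0, 0.01, -0.61]], [[-0.58, -0.72, -0.15], [0, 0, -0.62]], [[-0.53, -0.76, -0.16], [0, 0.01, -0.61]]]
[[[-0.48, -0.79, -0.15], [0, 0, -0.62]], [[-0.43, -0.83, -0.16], [0, 0.01, -0.61]], [[-0.38, -0.85, -0.15], [0, 0, -0.62]], [[-0.2, -0.79, 0.3], [0, 0, 0]], [[-0.2, -0.79, 0.3], [0, 0, 0]], [[-0.21, -0.8, 0.3], [0, 0, 0]], [[-0.2, -0.79, 0.3], [0, 0, 0]]]
15 [ 0.5549 -0.1079  0.1399]
[array([ 0.55436252, -0.10726961,  0.084     ]), array([ 0.56220511, -0.21484058,  0.084     ])]
```

Call:
arm_command(plan=[[[-0.8,-0.45,-0.15],[0,0,-0.6]],[[-0.8,-0.5,-0.15],[0,0,-0.6]],[[-0.75,-0.55,-0.15],[0,0,-0.6]],[[-0.7,-0.6,-0.15],[0,0,-0.6]],[[-0.65,-0.65,-0.15],[0,0,-0.6]],[[-0.6,-0.7,-0.15],[0,0,-0.6]],[[-0.6,-0.7,-0.15],[0,0,-0.6]],[[-0.55,-0.75,-0.15],[0,0,-0.6]]])

```text
clock: 8.15
ee_pos: [0.5004, 0.0326, 0.1553]
eef_rot: [-0.222, -3.132, 0.0]
force: [0.2, 0.7, -0.6]
width: 0.0517
finger_force: 20.0
```

Call:
arm_command(plan=[[[-0.5,-0.8,-0.15],[0,0,-0.6]],[[-0.4,-0.8,-0.15],[0,0,-0.6]],[[-0.4,-0.85,-0.15],[0,0,-0.7]],[[-0.2,-0.8,0.3],[0,0,0]],[[-0.2,-0.8,0.3],[0,0,0]],[[-0.2,-0.8,0.3],[0,0,0]],[[-0.2,-0.8,0.3],[0,0,0]],[[0,0,0],[0,0,0]]])

```text
clock: 8.95
ee_pos: [0.552, -0.1131, 0.1353]
eef_rot: [0.078, -3.138, -0.0]
force: [0.2, 0.2, -1.0]
width: 0.0515
finger_force: 20.0
```

```bash
python3 - <<'E'
from h import *
s=read_state();print(s['joint_pos'].round(2),s['ee_pos'],s['force'],s['finger_force'])
f=grab('wrist','pics/w2.png')
for P in([.5547,-.1077,.084],[.5622,-.2146,.084],[.6357,-.1025,.082],[.6422,-.2108,.082]):print(proj(f,P))
plan([(.5547,-.1077,.11,3.2)])
E
```

```text
[ 0.96  0.34 -0.95  1.75  0.29  1.21  1.55] [ 0.55196553 -0.11314195  0.13532588] [ 0.15837742  0.221228   -1.0194407 ] 19.99941032845527
(np.float64(289.55599807718175), np.float64(232.97690257675413))
(np.float64(132.7666798522117), np.float64(235.93299649154437))
(np.float64(290.5143218549184), np.float64(335.0592682163123))
(np.float64(147.31206461401544), np.float64(334.84458877754656))
[[[-0.06, 0.06, 0.52], [0.01, -0.01, -0.03]], [[-0.05, 0.05, 0.53], [0, -0.01, -0.03]]]
2 [ 0.5546 -0.1077  0.1099]
```

View pics/w2.png

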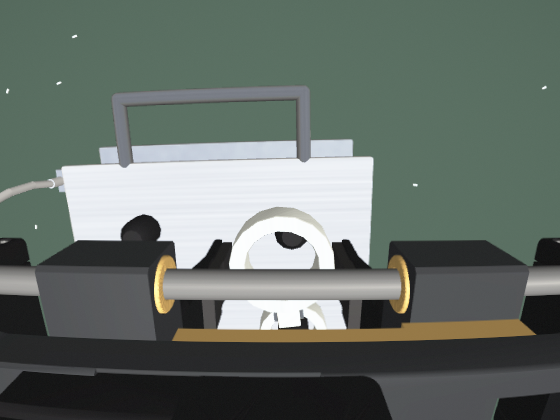

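The held ring is at (283,262), and the left spigot shows through its bore at (291,238). The right spigot is at (137,232), close to the prediction. Lowering.

Call:
arm_command(plan=[[[-0.1,0.1,0.5],[0,0,0]],[[0,0.1,0.5],[0,0,0]],[[0,0,0.5],[0,0,0]],[[0,0,0.4],[0,0,0]],[[0,0,0.3],[0,0,0]],[[0,0,0.2],[0,0,0]],[[0,0,0],[0,0,0]]])

```text
clock: 9.7
ee_pos: [0.5543, -0.1038, 0.0768]
eef_rot: [0.086, -3.139, -0.0]
force: [-0.5, -0.4, -0.4]
width: 0.0513
finger_force: 20.0
```

```bash
python3 - <<'E'
from h import *
s=read_state();print(s['ee_pos'],s['force'],s['finger_force'])
plan([(.5547,-.1077,.069,3.2)])
E
```

```text
[ 0.55433508 -0.10384998  0.07681608] [-0.51063757 -0.36517011 -0.41953282] 19.999916064552963
[[[-0.01, -0.15, 0.31], [0, -0.01, -0.04]]]
1 [ 0.5548 -0.1076  0.0691]
```

Call:
arm_command(plan=[[[0,-0.15,0.1],[0,0,0]],[[0,0,0.15],[0,0,0]],[[0,0,0.05],[0,0,0]],[[0,0,0],[0,0,0]]])

```text
clock: 10.1
ee_pos: [0.5549, -0.1076, 0.0699]
eef_rot: [0.086, -3.14, -0.0]
force: [-0.1, 0.5, -0.8]
width: 0.0514
finger_force: 20.0
```

Call:
arm_command(plan=[[[0,0,0],[0,0,0]],[[0,0,0],[0,0,0]],[[0,0,0],[0,0,0]],[[0,0,0],[0,0,0]]], claw=0.75)

```text
clock: 10.5
ee_pos: [0.5551, -0.1076, 0.0702]
eef_rot: [-0.086, 3.14, -0.0]
force: [-0.0, -1.3, 0.4]
width: 0.0648
finger_force: 0.0
```

Call:
arm_command(plan=[[[0,0,-0.5],[0,0,0]],[[0,0,-0.8],[0,0,0]],[[0,0,-0.8],[0,0,0]],[[0,0,-0.8],[0,0,0]],[[0,0,-0.8],[0,0,0]],[[0,0,-0.8],[0,0,0]],[[0,0,0],[0,0,0]]])

```text
clock: 11.2
ee_pos: [0.5571, -0.1075, 0.1862]
eef_rot: [-0.086, 3.135, -0.003]
force: [1.0, -0.0, 0.3]
width: 0.0647
finger_force: 0.0
```

```bash
python3 - <<'E'
from h import *
s=read_state();print(s['joint_pos'].round(2),s['ee_pos'],s['force'],s['finger_force'])
plan([(.5895,.2265,.14,3.0)])
E
```

```text
[ 0.98  0.29 -0.98  1.69  0.25  1.29  1.58] [ 0.55705423 -0.10745717  0.18623682] [ 1.03280814 -0.00527693  0.30410685] 0.0
[[[-0.13, 0.88, 0.12], [0, 0, 0.13]], [[-0.12, 0.89, 0.12], [0, 0, 0.12]], [[-0.11, 0.89, 0.12], [0, 0, 0.13]], [[-0.1, 0.89, 0.12], [0, 0, 0.12]], [[-0.09, 0.89, 0.12], [0, 0, 0.13]], [[-0.08, 0.89, 0.12], [0, 0.01, 0.12]], [[-0.07, 0.89, 0.12], [0, 0, 0.13]], [[-0.05, 0.89, 0.12], [0, 0.01, 0.12]]]
[[[-0.04, 0.89, 0.12], [0, 0.01, 0.13]], [[-0.03, 0.9, 0.12], [0, 0, 0.12]], [[-0.02, 0.9, 0.13], [0, 0.01, 0.13]], [[-0.01, 0.9, 0.12], [0, 0, 0.12]], [[0.01, 0.89, 0.13], [-0.01, 0.01, 0.13]], [[0.02, 0.89, 0.13], [0, 0, 0.12]], [[0.03, 0.9, 0.12], [-0.01, 0.01, 0.13]]]
15 [0.5894 0.2265 0.14  ]
```

Call:
arm_command(plan=[[[-0.1,0.9,0.1],[0,0,0.1]],[[-0.1,0.9,0.1],[0,0,0.1]],[[-0.1,0.9,0.1],[0,0,0.15]],[[-0.1,0.9,0.1],[0,0,0.1]],[[-0.1,0.9,0.1],[0,0,0.15]],[[-0.1,0.9,0.1],[0,0,0.1]],[[-0.1,0.9,0.1],[0,0,0.15]],[[-0.05,0.9,0.1],[0,0,0.1]]], claw=1)

```text
clock: 12.0
ee_pos: [0.5713, 0.0735, 0.1621]
eef_rot: [-0.071, -3.14, 0.0]
force: [0.6, -0.9, 0.2]
width: 0.0869
finger_force: 0.0
```

Call:
arm_command(plan=[[[0,0.9,0.1],[0,0,0.15]],[[0,0.9,0.1],[0,0,0.1]],[[0,0.9,0.1],[0,0,0.15]],[[0,0.9,0.1],[0,0,0.1]],[[0,0.9,0.1],[0,0,0.1]],[[0,0.8,0.1],[0,0,0.1]],[[0,0.8,0.1],[0,0,0.1]],[[0,0,0],[0,0,0]]])

```text
clock: 12.8
ee_pos: [0.5826, 0.2282, 0.1445]
eef_rot: [-0.194, -3.134, -0.003]
force: [-0.1, 0.5, 0.1]
width: 0.0872
finger_force: 0.0
```

```bash
python3 - <<'E'
from h import *
s=read_state();print(s['joint_pos'].round(2),s['ee_pos'],s['force'],s['finger_force'])
f=grab('wrist','pics/w3.png');print(proj(f,[.589,.2265,.02]))
plan([(.5895,.2265,.04,3.0)])
f=grab('top','pics/t2.png')
E
```

```text
[ 0.32  0.49 -0.96  1.59  0.41  1.28  0.74] [0.58264636 0.22819464 0.14447373] [-0.10766851  0.48917687  0.12215496] 0.0
(np.float64(280.27097610613237), np.float64(210.08852587718187))
[[[-0.05, 0.01, 0.84], [0, 0, 0.03]], [[-0.05, 0.01, 0.84], [0, 0, 0.03]], [[-0.05, 0.01, 0.83], [0, 0, 0.03]], [[-0.05, 0.01, 0.84], [0, -0.01, 0.03]], [[-0.05, 0.01, 0.83], [0, 0, 0.04]]]
5 [0.5894 0.2265 0.04  ]
```

View pics/w3.png

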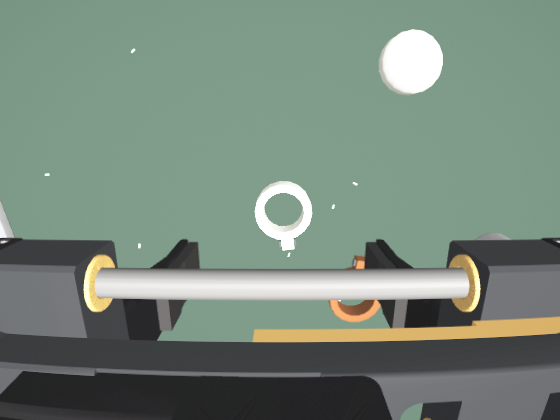

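The ring is at (283,210), matching the prediction of (280,210), and its ear is aligned. The brown look-alike at (355,293) is about 90 mm further out, clear of the fingers. Descending.

Call:
arm_command(plan=[[[-0.05,0,0.8],[0,0,0]],[[-0.05,0,0.8],[0,0,0]],[[-0.05,0,0.8],[0,0,0]],[[-0.05,0,0.8],[0,0,0]],[[0,0,0.8],[0,0,0]],[[0,0,0.8],[0,0,0]],[[0,0,0.5],[0,0,0]],[[0,0,0],[0,0,0]]])

```text
clock: 13.7
ee_pos: [0.5882, 0.2218, 0.0107]
eef_rot: [-0.204, -3.132, 0.003]
force: [0.1, 0.2, 0.7]
width: 0.087
finger_force: 0.0
```

```bash
python3 - <<'E'
from h import *
s=read_state();print(s['ee_pos'],s['force'])
plan([(.5885,.2258,.006,3.0)])
E
```

```text
[0.58815349 0.22180546 0.01065313] [0.14698378 0.24785024 0.65651877]
[[[0.01, 0.16, 0.19], [-0.02, -0.03, 0.11]]]
1 [0.5884 0.2258 0.0059]
```

Call:
arm_command(plan=[[[0,0.15,0.1],[0,0,0]],[[0,0,0.1],[0,0,0]],[[0,0,0],[0,0,0]]])

```text
clock: 14.0
ee_pos: [0.5899, 0.228, 0.0081]
eef_rot: [0.201, 3.134, 0.0]
force: [0.9, -1.4, -0.4]
width: 0.0871
finger_force: 0.0
```

Call:
arm_command(plan=[[[0,0,0],[0,0,0]],[[0,0,0],[0,0,0]],[[0,0,0],[0,0,0]],[[0,0,0],[0,0,0]],[[0,0,0],[0,0,0]],[[0,0,0],[0,0,0]]], claw=0, newtons=20)

```text
clock: 14.6
ee_pos: [0.5896, 0.2277, 0.0075]
eef_rot: [0.202, 3.135, -0.0]
force: [-0.4, -0.0, -0.1]
width: 0.0512
finger_force: 20.0
```

Call:
arm_command(plan=[[[0,0,-0.3],[0,0,0]],[[0,0,-0.8],[0,0,0]],[[0,0,-0.8],[0,0,0]],[[0,0,-0.8],[0,0,0]],[[0,0,-0.8],[0,0,0]],[[0,0,-0.8],[0,0,0]],[[0,0,-0.8],[0,0,0]],[[0,0,-0.8],[0,0,0]]])

```text
clock: 15.4
ee_pos: [0.5894, 0.2276, 0.1563]
eef_rot: [0.202, 3.135, -0.0]
force: [0.7, -0.1, -0.7]
width: 0.0513
finger_force: 20.0
```

```bash
python3 - <<'E'
from h import *
s=read_state();print(s['joint_pos'].round(2),s['ee_pos'],s['force'])
plan([(.57,-.10,.18,3.2),(.5622,-.2146,.14,3.2)])
E
```

```text
[ 0.31  0.49 -0.96  1.56  0.41  1.31  0.74] [0.58938343 0.22763708 0.15625429] [ 0.654089   -0.06678511 -0.70937264]
[[[-0.06, -0.94, -0.07], [0, 0, -0.13]], [[-0.05, -0.94, -0.07], [0, 0, -0.13]], [[-0.04, -0.94, -0.07], [0, 0, -0.13]], [[-0.03, -0.94, -0.07], [0, 0, -0.13]], [[-0.01, -0.94, -0.07], [0, 0, -0.13]], [[0, -0.94, -0.07], [0, 0, -0.13]], [[0.01, -0.94, -0.07], [0, 0, -0.13]], [[0.02, -0.93, -0.07], [0, 0, -0.12]]]
[[[0.04, -0.93, -0.06], [0, 0, -0.13]], [[0.05, -0.94, -0.07], [0, 0, -0.12]], [[0.06, -0.93, -0.06], [0, 0, -0.13]], [[0.07, -0.93, -0.07], [0, 0, -0.12]], [[0.08, -0.93, -0.06], [0, 0, -0.13]], [[0.1, -0.94, -0.07], [0, 0, -0.12]], [[0.1, -0.76, 0.27], [0, 0, 0]], [[0.1, -0.76, 0.27], [0, 0, 0]]]
[[[0.09, -0.76, 0.27], [0, 0, 0]], [[0.1, -0.76, 0.26], [0, 0, 0]], [[0.09, -0.76, 0.27], [0, 0, 0]], [[0.1, -0.76, 0.26], [0, 0, 0]]]
20 [ 0.5621 -0.2147  0.1401]
```

The gripper body is 190 mm wide along the closing line and would pass within a few mm of the index arm, so I'll place this collar with the tool turned.

```bash
python3 - <<'E'
from h import *
plan([(.57,-.10,.18,2.15),(.5622,-.2146,.14,2.15)])
E
```

```text
[[[-0.06, -0.94, -0.07], [0, 0, 0.59]], [[-0.12, -0.93, -0.07], [0, 0, 0.59]], [[-0.18, -0.92, -0.07], [0, 0, 0.59]], [[-0.24, -0.91, -0.07], [0, 0, 0.59]], [[-0.29, -0.89, -0.07], [0, 0, 0.59]], [[-0.35, -0.87, -0.07], [0, 0, 0.59]], [[-0.4, -0.85, -0.07], [0, 0, 0.59]], [[-0.45, -0.82, -0.07], [0, 0, 0.59]]]
[[[-0.5, -0.79, -0.06], [0, 0, 0.59]], [[-0.55, -0.76, -0.07], [0, 0, 0.59]], [[-0.59, -0.72, -0.06], [0, 0, 0.59]], [[-0.64, -0.69, -0.07], [0, 0, 0.58]], [[-0.68, -0.65, -0.06], [0, 0, 0.59]], [[-0.72, -0.6, -0.07], [0, 0, 0.58]], [[-0.61, -0.46, 0.27], [0, 0, 0]], [[-0.61, -0.46, 0.27], [0, 0, 0]]]
[[[-0.61, -0.46, 0.27], [0, 0, 0]], [[-0.61, -0.46, 0.26], [0, 0, 0]], [[-0.61, -0.47, 0.27], [0, 0, 0]], [[-0.61, -0.46, 0.26], [0, 0, 0]]]
20 [ 0.5622 -0.2145  0.1401]
```

Call:
arm_command(plan=[[[-0.05,-0.95,-0.05],[0,0,0.6]],[[-0.1,-0.95,-0.05],[0,0,0.6]],[[-0.2,-0.9,-0.05],[0,0,0.6]],[[-0.25,-0.9,-0.1],[0,0,0.6]],[[-0.3,-0.9,-0.05],[0,0,0.6]],[[-0.35,-0.85,-0.1],[0,0,0.6]],[[-0.4,-0.85,-0.05],[0,0,0.6]],[[-0.45,-0.8,-0.1],[0,0,0.6]]])

```text
clock: 16.2
ee_pos: [0.578, 0.0399, 0.1691]
eef_rot: [0.979, 2.985, -0.001]
force: [0.2, 0.1, -0.7]
width: 0.0513
finger_force: 20.0
```

Call:
arm_command(plan=[[[-0.5,-0.8,-0.05],[0,0,0.6]],[[-0.55,-0.75,-0.05],[0,0,0.6]],[[-0.6,-0.7,-0.05],[0,0,0.6]],[[-0.65,-0.7,-0.05],[0,0,0.6]],[[-0.7,-0.65,-0.05],[0,0,0.6]],[[-0.7,-0.6,-0.05],[0,0,0.4]],[[-0.6,-0.45,0.25],[0,0,0]],[[-0.6,-0.45,0.25],[0,0,0]]])

```text
clock: 17.0
ee_pos: [0.5667, -0.1386, 0.1633]
eef_rot: [1.489, 2.766, 0.0]
force: [0.0, 0.3, -1.6]
width: 0.0513
finger_force: 20.0
```

Call:
arm_command(plan=[[[-0.6,-0.45,0.25],[0,0,0]],[[-0.6,-0.45,0.25],[0,0,0]],[[-0.6,-0.45,0.25],[0,0,0]],[[-0.6,-0.45,0.25],[0,0,0]],[[0,0,0],[0,0,0]]])

```text
clock: 17.5
ee_pos: [0.5608, -0.2161, 0.1371]
eef_rot: [-1.495, -2.761, 0.003]
force: [-0.6, 0.2, -1.2]
width: 0.0508
finger_force: 20.0
```

```bash
python3 - <<'E'
from h import *
s=read_state();print(s['joint_pos'].round(2),s['ee_pos'],s['force'],s['finger_force'])
plan([(.5622,-.2146,.11,2.15)])
E
```

```text
[ 0.89  0.35 -0.69  1.66  0.24  1.21  0.73] [ 0.56084849 -0.21613786  0.13714499] [-0.59630873  0.17990135 -1.1761008 ] 19.99934900086373
[[[0.01, 0.04, 0.54], [-0.01, 0, 0]], [[0.01, 0.04, 0.55], [-0.01, -0.01, -0.01]]]
2 [ 0.5622 -0.2146  0.1099]
```

Call:
arm_command(plan=[[[0,0.05,0.5],[0,0,0]],[[0,0,0.5],[0,0,0]],[[0,0,0.5],[0,0,0]],[[0,0,0.5],[0,0,0]],[[0,0,0.3],[0,0,0]],[[0,0,0.2],[0,0,0]],[[0,0,0],[0,0,0]]])

```text
clock: 18.2
ee_pos: [0.563, -0.211, 0.0755]
eef_rot: [-1.488, -2.766, 0.0]
force: [0.5, 0.3, -0.8]
width: 0.0514
finger_force: 20.0
```

```bash
python3 - <<'E'
from h import *
s=read_state();print(s['ee_pos'],s['force'],s['finger_force'])
plan([(.5622,-.2146,.07,2.15)])
E
```

```text
[ 0.56297847 -0.21096865  0.07548015] [ 0.46680921  0.28947802 -0.76429467] 19.999845600686967
[[[-0.1, -0.11, 0.22], [-0.01, -0.01, 0.04]]]
1 [ 0.5621 -0.2146  0.07  ]
```

Call:
arm_command(plan=[[[-0.1,-0.1,0.1],[0,0,0]],[[0,0,0.1],[0,0,0]],[[0,0,0],[0,0,0]]])

```text
clock: 18.5
ee_pos: [0.5625, -0.2151, 0.0712]
eef_rot: [1.489, 2.766, -0.0]
force: [-1.0, 0.4, 0.0]
width: 0.0513
finger_force: 20.0
```

Call:
arm_command(plan=[[[0,0,0],[0,0,0]],[[0,0,0],[0,0,0]],[[0,0,0],[0,0,0]],[[0,0,0],[0,0,0]]], claw=0.74)

```text
clock: 18.9
ee_pos: [0.5629, -0.2147, 0.0715]
eef_rot: [1.488, 2.766, -0.0]
force: [0.9, 0.3, 0.5]
width: 0.0636
finger_force: 0.0
```

Call:
arm_command(plan=[[[0,0,-0.5],[0,0,0]],[[0,0,-0.8],[0,0,0]],[[0,0,-0.8],[0,0,0]],[[0,0,-0.8],[0,0,0]],[[0,0,-0.8],[0,0,0]],[[0,0,-0.8],[0,0,0]],[[0,0,0],[0,0,0]]])

```text
clock: 19.6
ee_pos: [0.5648, -0.215, 0.1879]
eef_rot: [1.485, 2.761, 0.0]
force: [0.9, 0.0, -0.1]
width: 0.0644
finger_force: 0.0
```

```bash
python3 - <<'E'
from h import *
s=read_state();print(s['joint_pos'].round(2),s['ee_pos'],s['force'],s['finger_force'])
plan([(.464,-.17,.19,1.63)])
E
```

```text
[ 0.9   0.31 -0.7   1.6   0.21  1.3   0.75] [ 0.56481781 -0.21497551  0.18794059] [ 0.89224356  0.02663423 -0.09066011] 0.0
[[[0.62, -0.4, -0.02], [0.01, 0.01, 0.83]], [[0.58, -0.45, -0.02], [0.01, 0.01, 0.84]], [[0.54, -0.5, -0.02], [0.01, 0.01, 0.83]], [[0.5, -0.54, -0.01], [0, 0.01, 0.84]], [[0.45, -0.58, -0.01], [0.01, 0, 0.83]], [[0.4, -0.62, -0.02], [0, 0.01, 0.84]]]
6 [ 0.464  -0.17    0.1901]
```

Call:
arm_command(plan=[[[0.6,-0.4,0],[0,0,0.8]],[[0.6,-0.45,0],[0,0,0.8]],[[0.55,-0.5,0],[0,0,0.8]],[[0.5,-0.55,0],[0,0,0.9]],[[0.45,-0.6,0],[0,0,0.9]],[[0.4,-0.6,0],[0,0,0.8]],[[0,0,0],[0,0,0]]], claw=0.4)

```text
clock: 20.3
ee_pos: [0.4597, -0.1691, 0.1835]
eef_rot: [-2.154, -2.286, 0.003]
force: [-0.2, 0.5, 0.2]
width: 0.0351
finger_force: 0.0
```

```bash
python3 - <<'E'
from h import *
s=read_state();print(s['joint_pos'].round(2),s['ee_pos'],s['width'])
f=grab('wrist','pics/w4.png');t=grab('top','pics/t4.png');sc=grab('scene','pics/s4.png')
for P in([.4637,-.1668,.056],[.4598,-.1018,.056],[.4676,-.2316,.056]):print(proj(f,P))
c=np.zeros((480,800,3),np.uint8)
c[:480,:400]=cv2.resize(t['pixels'][170:290,310:410],None,fx=4,fy=4,interpolation=3)
c[:480,400:800]=cv2.resize(sc['pixels'][95:215,195:295],None,fx=4,fy=4,interpolation=3)
cv2.imwrite('pics/c4.png',c)
plan([(.4637,-.1668,.05,1.63)])
E
```

```text
[ 0.96  0.04 -0.67  1.87  0.02  1.25  0.34] [ 0.45972187 -0.16912467  0.18353178] 0.0351184628578248
(np.float64(286.2539080090735), np.float64(199.705805034068))
(np.float64(286.35774874828866), np.float64(124.38333956225394))
(np.float64(286.1400890201435), np.float64(267.0572665832101))
[[[0.02, 0.01, 0.89], [0, 0, 0]], [[0.02, 0.01, 0.89], [0, 0, 0]], [[0.02, 0.01, 0.89], [0, 0, 0.01]], [[0.03, 0.01, 0.9], [0, 0, 0]], [[0.02, 0.02, 0.89], [0, 0, 0.01]], [[0.03, 0.01, 0.9], [0.01, 0.01, 0]]]
6 [ 0.4636 -0.1667  0.0499]
```

View pics/w4.png

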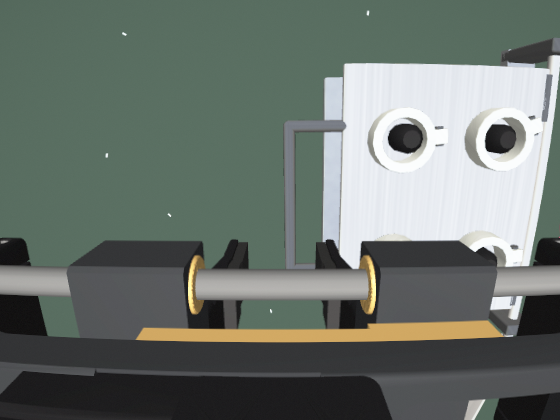

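View pics/c4.png

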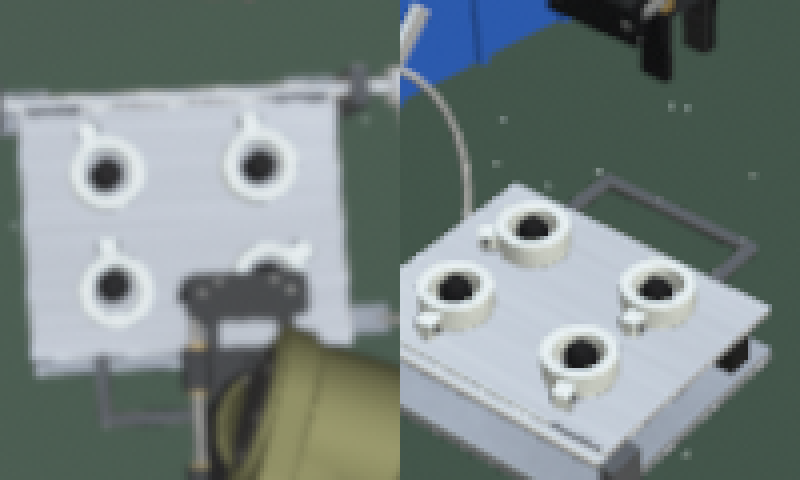

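All four collars are seated flat around their spigots. In the top crop they are at (105,172), (260,165), (115,287) and (268,262), and in the scene crop all four black stubs show inside the bores. In the wrist view the handle bar runs along column ≈290 between rows 122 and 266, about 1 mm from the prediction.

Call:
arm_command(plan=[[[0,0,0.9],[0,0,0]],[[0,0,0.9],[0,0,0]],[[0,0.05,0.9],[0,0,0]],[[0,0.05,0.9],[0,0,0]],[[0,0.05,0.6],[0,0,0]],[[0,0,0.4],[0,0,0]],[[0,0,0],[0,0,0]]])

```text
clock: 21.15
ee_pos: [0.4647, -0.1693, 0.0676]
eef_rot: [-2.152, -2.286, 0.0]
force: [-1.1, -0.4, 0.3]
width: 0.0344
finger_force: 0.0
```

```bash
python3 - <<'E'
from h import *
s=read_state();print(s['joint_pos'].round(2),s['ee_pos'],s['width'],s['force'])
plan([(.465,-.1668,.039,1.63)])
E
```

```text
[ 0.92  0.19 -0.67  1.99  0.13  1.02  0.25] [ 0.46469305 -0.16929622  0.0675689 ] 0.0344333149230832 [-1.07441514 -0.40110168  0.29977251]
[[[0.05, 0.01, 0.57], [-0.01, -0.01, 0.01]], [[0.05, 0.01, 0.57], [-0.01, -0.01, 0]]]
2 [ 0.465  -0.1667  0.0391]
```

Call:
arm_command(plan=[[[0,0,0.4],[0,0,0]],[[0,0,0.4],[0,0,0]],[[0,0,0.3],[0,0,0]],[[0,0,0],[0,0,0]]])

```text
clock: 21.55
ee_pos: [0.4643, -0.1694, 0.0402]
eef_rot: [-2.153, -2.286, 0.001]
force: [0.4, -0.1, -0.7]
width: 0.0348
finger_force: 0.0
```

Call:
arm_command(plan=[[[0,0,0],[0,0,0]],[[0,0,0],[0,0,0]],[[0,0,0],[0,0,0]],[[0,0,0],[0,0,0]],[[0,0,0],[0,0,0]],[[0,0,0],[0,0,0]]], claw=0, newtons=30)

```text
clock: 22.15
ee_pos: [0.4666, -0.1697, 0.0417]
eef_rot: [2.152, 2.286, 0.003]
force: [5.2, -0.7, -3.0]
width: 0.0088
finger_force: 30.0
```

```bash
cat > swing.py <<'E'
from h import *
import sys
a0,a1,n=map(float,sys.argv[1:4]);R=Ro.from_rotvec(read_state()['eef_rot'])
u=np.array([np.cos(.06),np.sin(.06),0]);z=np.array([0,0,1.])
P=lambda a:.23*(-np.cos(a)*u+np.sin(a)*z)
A=np.linspace(a0,a1,int(n)+1)
rows=[[np.round(R.inv().apply(P(b)-P(a))/.025,2).tolist(),[0,0,0]] for a,b in zip(A,A[1:])]
for i in range(0,len(rows),8):print(rows[i:i+8])
E
python3 - <<'E'
from h import *
s=read_state();print(s['ee_pos'],s['width'],s['force'],s['finger_force'])
E
python3 swing.py 0 .70 24
```

```text
[ 0.46663478 -0.16973021  0.04170736] 0.008812850455774167 [ 5.24812114 -0.71949191 -3.01326197] 29.9934983253479
[[[-0.0, 0.0, -0.27], [0, 0, 0]], [[-0.0, 0.01, -0.27], [0, 0, 0]], [[-0.0, 0.02, -0.27], [0, 0, 0]], [[-0.0, 0.03, -0.27], [0, 0, 0]], [[-0.0, 0.04, -0.27], [0, 0, 0]], [[-0.0, 0.04, -0.26], [0, 0, 0]], [[-0.0, 0.05, -0.26], [0, 0, 0]], [[-0.0, 0.06, -0.26], [0, 0, 0]]]
[[[-0.0, 0.07, -0.26], [0, 0, 0]], [[-0.0, 0.07, -0.26], [0, 0, 0]], [[-0.0, 0.08, -0.26], [0, 0, 0]], [[-0.0, 0.09, -0.25], [0, 0, 0]], [[-0.0, 0.1, -0.25], [0, 0, 0]], [[-0.0, 0.1, -0.25], [0, 0, 0]], [[-0.0, 0.11, -0.24], [0, 0, 0]], [[-0.0, 0.12, -0.24], [0, 0, 0]]]
[[[-0.0, 0.12, -0.24], [0, 0, 0]], [[-0.0, 0.13, -0.23], [0, 0, 0]], [[-0.0, 0.14, -0.23], [0, 0, 0]], [[-0.0, 0.15, -0.23], [0, 0, 0]], [[-0.0, 0.15, -0.22], [0, 0, 0]], [[-0.0, 0.16, -0.22], [0, 0, 0]], [[-0.0, 0.16, -0.21], [0, 0, 0]], [[-0.0, 0.17, -0.21], [0, 0, 0]]]
```

Call:
arm_command(plan=[[[0,0.1,-0.25],[0,0,0]],[[0,0,-0.3],[0,0,0]],[[0,0,-0.3],[0,0,0]],[[0,0.05,-0.25],[0,0,0]],[[0,0.05,-0.25],[0,0,0]],[[0,0.05,-0.25],[0,0,0]],[[0,0.05,-0.25],[0,0,0]],[[0,0.05,-0.25],[0,0,0]]])

```text
clock: 22.95
ee_pos: [0.4724, -0.1693, 0.0937]
eef_rot: [-2.153, -2.285, 0.003]
force: [-3.9, -1.9, -3.9]
width: 0.0093
finger_force: 30.0
```

```bash
python3 - <<'E'
from h import *
s=read_state();print(s['joint_pos'].round(2),s['ee_pos'],s['width'],s['force'],s['finger_force'])
E
```

```text
[ 0.92  0.17 -0.67  1.94  0.12  1.07  0.25] [ 0.47239274 -0.16926167  0.09373036] 0.009296403743734043 [-3.85347756 -1.885736   -3.87181677] 29.987460672855377
```

Call:
arm_command(plan=[[[0,0.05,-0.25],[0,0,0]],[[0,0.07,-0.25],[0,0,0]],[[0,0.08,-0.25],[0,0,0]],[[0,0.09,-0.25],[0,0,0]],[[0,0.1,-0.25],[0,0,0]],[[0,0.1,-0.25],[0,0,0]],[[0,0.1,-0.25],[0,0,0]],[[0,0.12,-0.25],[0,0,0]]])

```text
clock: 23.75
ee_pos: [0.4896, -0.168, 0.1439]
eef_rot: [-2.152, -2.284, 0.005]
force: [-7.0, -1.2, -1.6]
width: 0.009
finger_force: 30.0
```

Call:
arm_command(plan=[[[0,0.12,-0.24],[0,0,0]],[[0,0.13,-0.23],[0,0,0]],[[0,0.14,-0.23],[0,0,0]],[[0,0.15,-0.23],[0,0,0]],[[0,0.15,-0.22],[0,0,0]],[[0,0.16,-0.22],[0,0,0]],[[0,0,0],[0,0,0]],[[0,0,0],[0,0,0]]])

```text
clock: 24.55
ee_pos: [0.5098, -0.1665, 0.1787]
eef_rot: [-2.15, -2.283, 0.008]
force: [-11.9, -0.4, 5.0]
width: 0.0091
finger_force: 30.0
```

```bash
cat > ang.py <<'E'
from h import *
s=read_state();print(s['ee_pos'],s['width'],s['force'],s['finger_force'])
R=Ro.from_euler('z',.06).as_matrix();h=np.array([.6950,-.153,.056])
for n in('scene','top'):
    f=grab(n,f'pics/{n}_{s["clock"]:.2f}.png');L=(cloud(f).reshape(-1,3)-h)@R
    for nm,m in(('idx',abs(L[:,1]+.161)<.0075),('plate',(abs(L[:,1])<.025)),('plL',(abs(L[:,1]-.095)<.01)),('plR',(abs(L[:,1]+.1)<.012))):
        m=m&(L[:,0]<-.03)&(L[:,0]>-.16)&(L[:,2]>.02)&(L[:,2]<.2)
        q=L[m]
        if len(q)<15: continue
        # robust line z=-k x + c
        k=np.polyfit(q[:,0],q[:,2],1)
        for _ in range(15):
            r=q[:,2]-np.polyval(k,q[:,0]);g=abs(r)<max(.003,1.5*np.median(abs(r)));k=np.polyfit(q[g,0],q[g,2],1)
        a=np.arctan(-k[0]);print(n,nm,g.sum(),len(q),'ang',a.round(4),'off mm',(k[1]*np.cos(a)*1e3).round(2),'res',(r[g].std()*1e3).round(2))
E
python3 ang.py
```

```text
[ 0.50981383 -0.16651159  0.17866145] 0.009122645933550208 [-11.89291915  -0.41971695   5.01275418] 29.978013038635254
scene idx 198 282 ang 0.752 off mm 8.67 res 4.3
scene plate 586 872 ang 0.6262 off mm 5.26 res 1.63
scene plL 275 391 ang 0.6198 off mm 5.03 res 1.58
scene plR 231 344 ang 0.6326 off mm 5.39 res 1.66
top idx 104 156 ang 0.7597 off mm 7.61 res 2.87
top plate 278 434 ang 0.6222 off mm 3.46 res 1.59
top plL 209 304 ang 0.6139 off mm 3.65 res 1.72
top plR 163 253 ang 0.6263 off mm 4.07 res 1.5
```

```bash
python3 - <<'E'
from h import *
import glob
R=Ro.from_euler('z',.06).as_matrix();h=np.array([.6950,-.153,.056])
f=load(sorted(glob.glob('pics/scene_24*.npz'))[0]);t=load(sorted(glob.glob('pics/top_24*.npz'))[0])
for n,g in(('s',f),('t',t)):
    C=(cloud(g)-h)@R; m=(abs(C[...,1]+.162)<.02)&(C[...,0]<.01)&(C[...,0]>-.2)&(C[...,2]>.0)&(C[...,2]<.2)
    q=C[m];th=.75;r=-q[:,0]*np.cos(th)+q[:,2]*np.sin(th);o=q[:,2]*np.cos(th)+q[:,0]*np.sin(th)
    for lo in np.arange(0,.23,.02):
        k=(r>lo)&(r<lo+.02)
        print(n,lo.round(2),[(int((k&(abs(q[:,1]-y)<.002)).sum()),float((np.median(o[k&(abs(q[:,1]-y)<.002)])*1e3).round(1)) if (k&(abs(q[:,1]-y)<.002)).any() else None) for y in(-.174,-.17,-.166,-.162,-.158,-.154,-.15)])
S=6
def crop(g,u0,v0,w,hh,ov):
    im=cv2.resize(g['pixels'][v0:v0+hh,u0:u0+w],None,fx=S,fy=S,interpolation=3)
    if ov:
      for a,col in((.70,(0,255,255)),(.75,(0,0,255)),(.80,(255,0,255))):
        P=[h+R@np.array([-r*np.cos(a)-.003*-np.sin(a),-.162,r*np.sin(a)+.003*np.cos(a)]) for r in(.0,.215)]
        p=[tuple(int(round((x-o+.5)*S)) for x,o in zip(proj(g,X),(u0,v0))) for X in P];cv2.line(im,p[0],p[1],col,1)
    return im
a=crop(f,157,90,62,90,1);b=crop(f,157,90,62,90,0)
c=np.hstack([a,b]);print(c.shape);cv2.imwrite('pics/c5.png',c)
E
```

```text
s 0.0 [(0, None), (2, 7.1), (3, 13.9), (10, 12.4), (18, 5.8), (11, 6.1), (2, 2.9)]
s 0.02 [(0, None), (0, None), (1, 7.2), (9, 7.4), (20, 6.9), (2, 9.9), (0, None)]
s 0.04 [(0, None), (0, None), (2, 7.7), (7, 9.1), (22, 5.6), (5, 11.3), (0, None)]
s 0.06 [(0, None), (1, 4.7), (1, 7.3), (13, 8.0), (18, 6.7), (0, None), (0, None)]
s 0.08 [(0, None), (0, None), (3, 8.9), (9, 3.9), (20, 7.0), (3, 10.2), (0, None)]
s 0.1 [(0, None), (1, 3.2), (3, 8.4), (9, 3.3), (21, 6.8), (1, 13.3), (0, None)]
s 0.12 [(0, None), (1, 5.1), (1, 9.7), (17, 5.8), (12, 9.6), (1, 5.4), (0, None)]
s 0.14 [(1, 8.3), (0, None), (4, 1.5), (18, 8.5), (14, 5.2), (1, -56.4), (4, -51.5)]
s 0.16 [(6, 14.6), (4, 12.4), (7, 13.5), (10, 6.6), (12, 5.1), (2, -11.2), (30, -2.8)]
s 0.18 [(0, None), (0, None), (1, 12.9), (19, 7.5), (14, 10.4), (1, 6.9), (0, None)]
s 0.2 [(0, None), (0, None), (4, 9.7), (11, 9.2), (9, 7.1), (0, None), (0, None)]
s 0.22 [(0, None), (0, None), (0, None), (0, None), (0, None), (0, None), (0, None)]
t 0.0 [(0, None), (1, -3.3), (6, 6.6), (9, 9.4), (11, 8.0), (8, 5.7), (5, 4.7)]
t 0.02 [(0, None), 
[... 208 characters left out ...]
0, None), (0, None)]
t 0.08 [(0, None), (0, None), (1, 8.2), (7, 8.6), (8, 7.8), (0, None), (0, None)]
t 0.1 [(0, None), (0, None), (2, 9.6), (12, 8.7), (7, 5.1), (0, None), (0, None)]
t 0.12 [(0, None), (0, None), (1, 10.6), (4, 8.1), (3, 0.2), (0, None), (0, None)]
t 0.14 [(0, None), (0, None), (2, 7.6), (9, 9.1), (2, 0.7), (0, None), (0, None)]
t 0.16 [(11, 10.9), (8, 9.4), (8, 11.4), (14, 10.0), (5, 5.2), (7, 24.2), (27, 19.7)]
t 0.18 [(0, None), (1, 12.0), (3, 11.9), (13, 7.8), (4, 4.2), (0, None), (0, None)]
t 0.2 [(0, None), (0, None), (6, 6.0), (14, 9.6), (2, 8.9), (0, None), (0, None)]
t 0.22 [(0, None), (0, None), (0, None), (0, None), (0, None), (0, None), (0, None)]
(540, 744, 3)
```

View pics/c5.png

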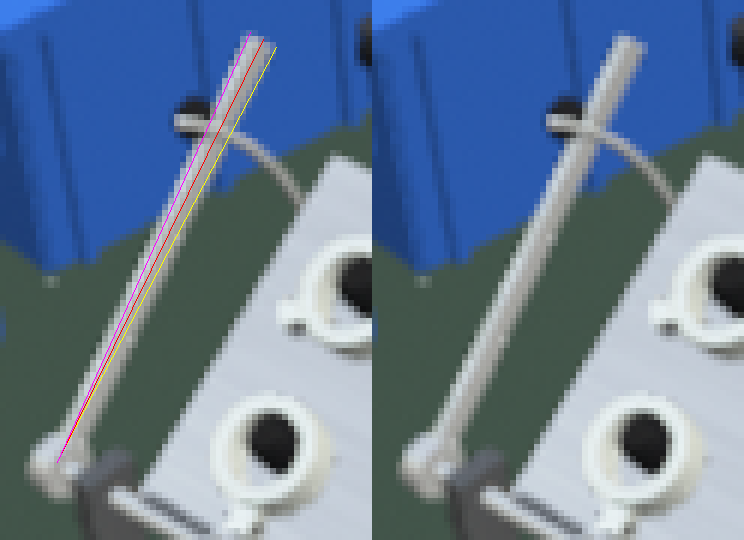

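Call:
arm_command(plan=[[[0,0.05,-0.15],[0,0,0]],[[0,0.1,-0.15],[0,0,0]],[[0,0.1,-0.15],[0,0,0]],[[0,0.1,-0.15],[0,0,0]],[[0,0.1,-0.15],[0,0,0]],[[0,0.1,-0.15],[0,0,0]],[[0,0,0],[0,0,0]],[[0,0,0],[0,0,0]]])

```text
clock: 25.45
ee_pos: [0.5271, -0.1652, 0.2006]
eef_rot: [2.153, 2.288, 0.002]
force: [-0.8, 1.1, -2.9]
width: 0.0089
finger_force: 30.0
```

```bash
cat > cmp.py <<'E'
from h import *
import sys
R=Ro.from_euler('z',.06).as_matrix();h=np.array([.6950,-.153,.056])
def line(q):
    for _ in range(20):
        c=np.median(q,0) if _==0 else q[g].mean(0);d=np.linalg.svd((q if _==0 else q[g])-c,full_matrices=False)[2][0];d=d*np.sign(d[2])
        e=q-c;r=np.linalg.norm(e-np.outer(e@d,d),axis=1);g=r<.008
    return d,g.sum()
def run(n,f):
    L=(cloud(f)-h)@R;X,Y,Z=np.moveaxis(L,-1,0)
    r=np.hypot(X,Z);a=np.arctan2(Z,-X)
    m=(abs(Y+.161)<.010)&(r>.03)&((r<.15)|(r>.183))&(r<.22)&(abs(a-.78)<.2)
    d,k=line(L[m]);print(n,'idx',k,'elev',np.arctan2(d[2],-d[0]).round(4),'yaw',np.arctan2(d[1],d[0]).round(3) if d[0]>0 else np.arctan2(-d[1],-d[0]).round(3))
    # plate plane: bright low-saturation, away from spigots
    m=(abs(Y)<.10)&(abs(abs(Y)-.055)>.04)&(X<-.02)&(X>-.165)&(r<.17)&(abs(Z)<.2)&(a>-.2)&(Z>-.01)
    q=L[m];p=np.linalg.lstsq(np.c_[q[:,:2],np.ones(len(q))],q[:,2],rcond=None)[0]
    for _ in range(30):
        e=q[:,2]-np.c_[q[:,:2],np.ones(len(q))]@p;g=abs(e)<.004;p=np.linalg.lstsq(np.c_[q[g][:,:2],np.ones(g.sum())],q[g,2],rcond=None)[0]
    print(n,'plate',g.sum(),len(q),'ang',np.arctan(-p[0]).round(4),'roll',p[1].round(4),'off',(p[2]*1e3*np.cos(np.arctan(p[0]))).round(2))
if __name__=='__main__':
    for n in('scene','top'): run(n+'0',load(f'pics/{n}0.npz'))
    s=read_state();print(s['clock'],s['ee_pos'],s['width'],s['force'],s['finger_force'],'FK',np.arcsin((s['ee_pos'][2]-.0417)/.23))
    for n in('scene','top'): run(n,grab(n,f'pics/{n}_{s["clock"]:.2f}.png'))
E
python3 cmp.py
```

```text
scene0 idx 216 elev 0.7665 yaw 0.016
scene0 plate 490 506 ang 0.0003 roll -0.0014 off 5.68
top0 idx 112 elev 0.7643 yaw 0.022
top0 plate 524 693 ang -0.0155 roll -0.008 off 4.95
25.45 [ 0.52708177 -0.16522166  0.2005946 ] 0.008943140177157749 [-0.8320525   1.13493852 -2.88033087] 29.974264204502106 FK 0.7626586356119132
scene idx 211 elev 0.7569 yaw 0.023
scene plate 541 688 ang 0.7378 roll -0.0199 off 6.18
top idx 110 elev 0.7602 yaw 0.02
top plate 223 296 ang 0.7357 roll -0.0263 off 4.08
```

Call:
arm_command(plan=[[[0,0.05,-0.05],[0,0,0]],[[0,0.05,-0.05],[0,0,0]],[[0,0.05,-0.05],[0,0,0]],[[0,0,0],[0,0,0]],[[0,0,0],[0,0,0]],[[0,0,0],[0,0,0]]])

```text
clock: 26.15
ee_pos: [0.5304, -0.1651, 0.2043]
eef_rot: [-2.153, -2.287, -0.001]
force: [-0.6, 4.4, -4.2]
width: 0.0089
finger_force: 30.0
```

```bash
sed -i 's/^if __name__.*/if 1:/' cmp.py; sed -i '/load(f.pics/d' cmp.py; python3 cmp.py; for i in 1 2 3; do python3 cmp.py|grep -v '^\[' ; done
```

```text
26.15 [ 0.53041211 -0.1650504   0.2042809 ] 0.008917716112280065 [-0.56229765  4.40154752 -4.16590818] 29.96269315481186 FK 0.7850682725966643
scene idx 214 elev 0.7578 yaw 0.012
scene plate 517 666 ang 0.7623 roll -0.015 off 5.45
top idx 100 elev 0.7644 yaw 0.021
top plate 228 276 ang 0.7598 roll -0.0151 off 4.2
26.25 [ 0.53037683 -0.165057    0.20424782] 0.008740532644017845 [-1.55129173  5.09524291 -3.8822814 ] 29.96299982070923 FK 0.7848649348786841
scene idx 217 elev 0.7698 yaw 0.016
scene plate 532 694 ang 0.7644 roll -0.0127 off 5.34
top idx 102 elev 0.7554 yaw 0.025
top plate 231 276 ang 0.7655 roll -0.0216 off 3.7
26.35 [ 0.53038433 -0.16504958  0.20422207] 0.00893033312833227 [-0.59190613  5.39502754 -3.93205002] 29.96291756629944 FK 0.7847067428209988
scene idx 225 elev 0.7759 yaw 0.012
scene plate 533 692 ang 0.7631 roll -0.0197 off 5.62
top idx 108 elev 0.76 yaw 0.026
top plate 210 263 ang 0.7697 roll -0.0207 off 2.97
26.45 [ 0.53034535 -0.16506995  0.20420609] 0.00895999561241738 [-0.70737188  5.34125066 -4.1553512 ] 29.962981939315796 FK 0.7846085404557733
scene idx 211 elev 0.7715 yaw 0.013
scene plate 515 668 ang 0.7625 roll -0.0245 off 5.84
top idx 101 elev 0.7654 yaw 0.019
top plate 227 272 ang 0.7659 roll -0.0117 off 3.36
```

```bash
python3 - <<'E'
from h import *
f=grab('scene');t=grab('top')
cv2.imwrite('pics/c6.png',np.hstack([cv2.resize(f['pixels'][70:220,150:290],(400,428),interpolation=3),cv2.resize(t['pixels'][160:310,300:440],(400,428),interpolation=3)]))
s=read_state();print(s['clock'],s['ee_pos'],s['qd'].round(4),s['force'])
E
```

```text
26.65 [ 0.53037312 -0.16506005  0.20421616] [-0.0008 -0.0004 -0.0004 -0.0006  0.0002  0.0004 -0.0004] [-1.40971253  4.69870408 -3.25512405]
```

View pics/c6.png

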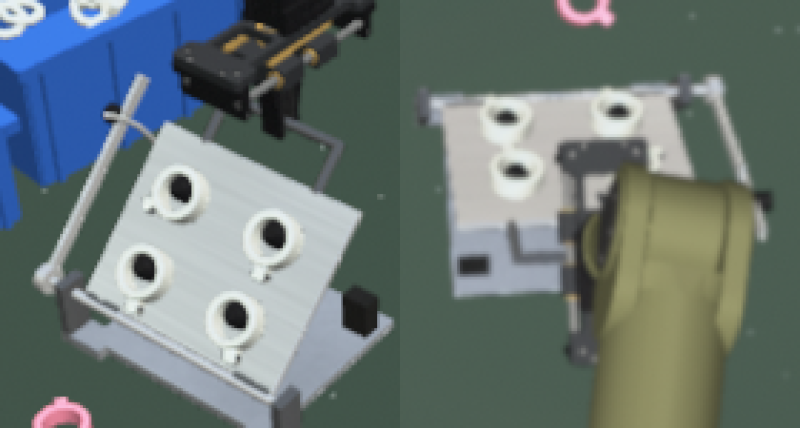

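The scene crop shows all four collars on their spigots, at (178,190), (270,238), (145,270) and (235,318). The plate edge is parallel to the index arm, and the gripper holds the bar at (275,115). Handing in.

```bash
python3 -c "
from plant import workorder;print(workorder.sign_off())"
```

```text
the job is handed in; nothing more can be done
None
```

I handed the job in at about 27 s: both loose collars are seated on the near spigots, so all four are on the flap in the grid, and the gripper is still holding the flap up. It lies parallel to the index arm to within my measurement (flap about 0.764 rad, arm about 0.765 rad).

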